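Check the air pump's oil with its dipstick

ROBOT

A 6-joint arm with a two-finger parallel gripper is mounted at the origin on the work surface. World frame = base frame: x ahead of the robot, y to its left, z up, the work surface at z = 0. Lengths are in mm, angles in rad, forces in N, time in s.
With the tool pointing down it reaches from about 250 to 775 mm from the base axis. Payload 4 kg.
Tool frame: the origin (TCP) lies midway between the tips of the shut fingers; the grasp point (between the pads) lies 19 mm behind it (pinch_z is the distance from the TCP to the grasp point, in mm); z points along the fingers, y is the direction in which the jaws open and shut (so a half turn about z gives the same grasp; the last joint's range is limited). The gripper opens to 85 mm and grips with 20 to 120 N. Pads are 22 mm wide; open, the fingers measure 114 mm over their backs; the gripper's body (76 mm by 85 mm) begins 54 mm behind the grasp point. The pads swing forward as they close: fully open they stand 13 mm farther back than shut.
Start: joints at [-1.384, 0.087, 1.371, -0, 1.684, -0.103], TCP at [157.165, -527.083, 231.341] pointing down, gripper open.
Joint ranges: [-3.1, 3.1], [-0.76, 2.03], [0.27, 2.55], [-1.08, 4.22], [0.17, 2.65], [-2.57, 2.57]. Speed limits (rad/s): [2.79, 2.79, 3.14, 3.14, 3.14, 3.14].

INTERFACE

Orientations are given as a unit quaternion [x, y, z, w].
In Python, from workcell import * gives the robot as it stands.
- The arm moves only by the shell command python3 -m jog 'ROWS' [FORCE]. ROWS is JSON, a list of rows, each an object of numbers: "dx", "dy", "dz": the shift along the tool's x, y, z in mm; "roll": the turn about the tool's z in degrees; "grip": the finger opening in mm, from 0 to 85.4. In form: [{"dx": .., "dy": .., "dz": .., "roll": .., "grip": ..}, ...]. A call has 1 to 10 rows; each row is the pose to reach, as a shift and turn from the pose measured when the call began, along the tool's axes at that moment; what a row does not reach only later rows make up. A row lasts 1/10 s, in which the tool goes at most 50 mm and 8.59 degrees, less where a joint would pass 70% of its speed; a pose out of reach is approached as far as the arm can. A call with a gripper value outside its range is refused whole. The fingers move at their own pace and stop on an object; FORCE is the grip in N (left out, the last holds). Time passes only in rows, so rows that repeat a pose let the fingers close. It gives the time, the measured TCP pose, the force and the opening at its end, in the units of the state.
- read_state(): the state, without advancing time (a new reading comes with each control period).
- camera(name): name is "side" or "top"; returns the picture (384x512x3 uint8, red, green, blue); there is no depth.
- camera_model(name): a dict with "mtx" (3x3 intrinsics, pixels), "R" (3x3) and "t" (3): a world point X has camera coordinates R X + t. Camera axes: x right, y down, z forward; pixel columns grow to the right and rows downward; lengths in mm; the calibration is good to about 2 mm. A picture is of the moment at which its call begins. camera_model takes no time and is no camera call.
- sign_off(): hands the job in, once; it reports no verdict.
The state is a dict: "t": time; "qpos": joint angles; "qvel": joint speeds; "joint_torque": joint torques, N m; "tool_pos": TCP position; "ee_rot": TCP orientation; "contact_force": force on the tool from outside, world axes, zero at the start; "torque": the same for the moment, N m; "gripper_width": finger opening in mm.
Only numpy, scipy, OpenCV 4.12 (cv2) and the standard library are available. Lean on these libraries where they do the work, as an engineer would, in place of code of your own. Each camera call takes 0.05 s, during which the arm holds its last target.

TASK

Check the oil of the workshop's small air pump: pick the wiped dipstick off the drip tray, slide it gently down the slanted filler neck until its collar stops on the rim, leave it there a moment, then draw it straight out again. Finish still holding it, motionless, for reading: level, marked side up, with its tip over the drip tray and some 15 cm above the bench, touching nothing. Never let the tip point upwards, and leave the tray and everything else on the bench where it is.

Things in the scene. Friction and masses are not known exactly. Their poses are not given: they have to be found in the camera images.
- stick_grip (a point): Dipstick (70 g), centre of its handle: flat black handle 52 long x 22 wide x 14 mm thick, then a round black collar, then a steel blade. Axes: x along the stick from tip to handle, y across the 22 mm, z out of the marked side. It starts lying level, marked side up, across the drip tray, handle overhanging a rim, its centre 33 mm above the bench, tip within about 0.5 rad of pointing to -x.
- stick_collar (a point): Dipstick, centre of the collar's face that meets the neck's rim (collar 38 mm across, 6 mm thick), on the stick's axis, 40 mm from the handle's centre. Same axes.
- stick_tip (a point): Dipstick, end of the blade: 130 mm from the collar face, 170 mm from the handle's centre, all on one line. Blade 8 mm wide, 5 mm thick (last 10 mm: 5 by 4), marks engraved near the tip. The stick's centre of mass is about 100 mm from the tip. Same axes.
- neck_mouth (a point): Centre of the open mouth of the pump's fixed steel filler neck, 154 mm above the bench. z points out of the mouth along the tube, 35 degrees above level, roughly away from the robot; the stick enters along -z. Mouth 33 mm outside, 26 inside, narrowing in 22 mm to a 16 mm bore open for 135 mm. Cylinder head of the pump: front edge 0.12 m behind the mouth (robot side), top 0.21 m above the bench.
- tray: The drip tray: open steel tray 100 mm (x) by 120 mm (y), rim 30 mm above the bench, walls 3 mm, 450 g, loose on the bench, left or right of the pump; origin at the centre of its underside.
- shoe: Bystander: brown slip-on shoe 270 mm long, 90 mm wide, 73 mm high, toe along x; origin under its middle, on the bench.
- hammer: Bystander: hammer with wooden handle lying on the bench, 260 mm long along x, 45 mm high; origin under its middle.
- polish: Bystander: dark flat polish tin 75 mm across, 26 mm high; origin at its underside.
- spool: Bystander: thread spool 44 mm across, 46 mm high, standing; origin at its underside.
- brush: Bystander: shoe brush 150 by 52 mm, 42 mm high, bristles down; origin at its underside.
- glue: Bystander: plain steel glue can 68 mm across, 110 mm high; origin at its underside.
- heel: Bystander: black rubber heel piece about 55 by 58 mm, 22 mm high; origin at its underside.
There are look-alikes about, which are no part of the job. What is shaped like the part that bears stick_grip but pink is not meant.

How it is judged:
By the outcome, as a careful person would: the job done as asked, in the order asked, and still so for the second after the job is handed in, while the arm keeps its last pose, push and grip.
It also fails if it takes over 58 s, if anything falls off the work surface, if the arm or the gripper's body presses on something with over 40 N, if the wrist force passes 120 N, or if a joint passes its speed limit or range.

## Working session

There is one attempt and no reset: what is moved stays moved. The work goes in short steps, Python scripts to look and compute and a shell command to move; the robot and the scene stay as the last step left them, time stands still between calls to the robot, and variables do not carry over. Pictures are saved under pics/ and viewed, and the job is handed in when it is done.

```bash
ls -la; mkdir -p pics; python3 - <<'E'
from workcell import *
import workcell, cv2, json
print([n for n in dir(workcell) if not n.startswith('_')])
s=read_state(); print({k:(v if not hasattr(v,'tolist') else v.tolist()) for k,v in s.items()})
for n in("side","top"):
    im=camera(n); cv2.imwrite(f"pics/{n}0.png",im[:,:,::-1])
    m=camera_model(n); print(n,m)
E
python3 -m jog --help | head -40
```

```text
total 12
drwxr-xr-x  3 agent agent 4096 Dec  7 16:22 .
drwxr-xr-x 23 root  root  4096 Dec  7 16:22 ..
drwxr-xr-x  2 agent agent 4096 Dec  7 16:22 pics
['PlanningError', 'camera', 'camera_model', 'pinch_z', 'read_state', 'sign_off']
{'t': 0.0, 'qpos': [-1.3840828871605177, 0.0879941688787637, 1.3722989870759328, -3.1203877192648315e-06, 1.683602325949992, -0.10312137491169229], 'qvel': [-0.0006843618310783035, 0.00032941695667125753, -0.0007751966046683794, 0.0012356522302484066, 0.0005006960654940543, -0.0005884128914325099], 'joint_torque': [-0.0013226970622781664, -35.187331438064575, -31.327568292617798, -0.00034833115932997316, 0.010893348371610045, -1.7202951596573257e-06], 'tool_pos': [157.0747824518773, -526.5610434583554, 230.0950335811742], 'ee_rot': [0.9895172056956764, 0.1444104354810988, -4.9659647065099764e-05, -0.0011503435571732434], 'contact_force': [-0.23523848427583713, -0.8848721768103425, -0.30546262610993663], 'torque': [-0.01912942352921187, 0.014417046600844844, 0.00936148070233733], 'gripper_width': 85.47487815372324}
side {'mtx': array([[369.05018388,   0.        , 262.47742604],
       [  0.        , 369.05018388, 190.88891385],
       [  0.        ,   0.        ,   1.        ]]), 'R': array([[ 0.96187659, -0.27292316,  0.01750367],
       [-0.16481478, -0.62955994, -0.75926963],
       [ 0.21824188,  0.72743881, -0.65054074]]), 't': array([-512.15904928,  183.96052587, 1340.26165874])}
top {'mtx': array([[464.06183373,   0.        , 257.05036643],
       [  0.        , 464.06183373, 188.82896504],
       [  0.        ,   0.        ,   1.        ]]), 'R': array([[-0.03120221, -0.99951258,  0.00101328],
       [-0.99731266,  0.03106627, -0.06635021],
       [ 0.06628639, -0.00308083, -0.99779588]]), 't': array([  36.12482624,  513.93533611, 1473.02182145])}invalid input: not JSON, or not a number
```

View pics/side0.png

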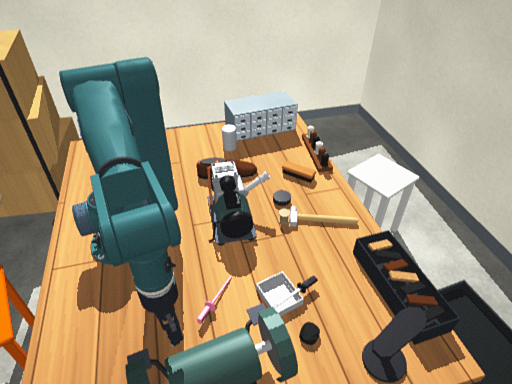

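View pics/top0.png

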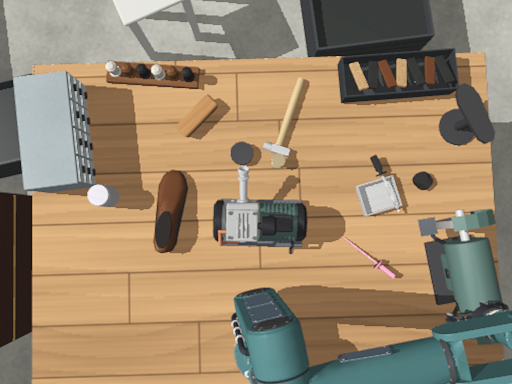

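```bash
python3 - <<'E'
import cv2,numpy as np
s=cv2.imread('pics/side0.png');t=cv2.imread('pics/top0.png')
a=cv2.resize(s[150:250,190:300],None,fx=5,fy=5,interpolation=cv2.INTER_CUBIC)
cv2.imwrite('pics/z_side_neck.png',a)
cv2.imwrite('pics/z_side_tray.png',cv2.resize(s[260:350,230:340],None,fx=6,fy=6,interpolation=cv2.INTER_CUBIC))
cv2.imwrite('pics/z_top_neck.png',cv2.resize(t[140:260,200:320],None,fx=5,fy=5,interpolation=cv2.INTER_CUBIC))
cv2.imwrite('pics/z_top_tray.png',cv2.resize(t[145:225,345:445],None,fx=6,fy=6,interpolation=cv2.INTER_CUBIC))
E
```

```text
(no output)
```

View pics/z_side_neck.png

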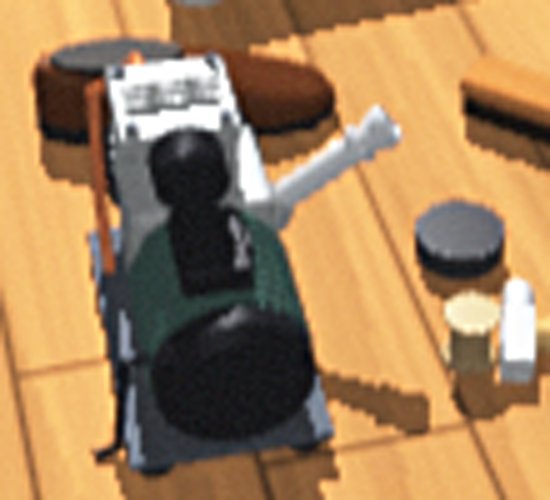

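View pics/z_side_tray.png

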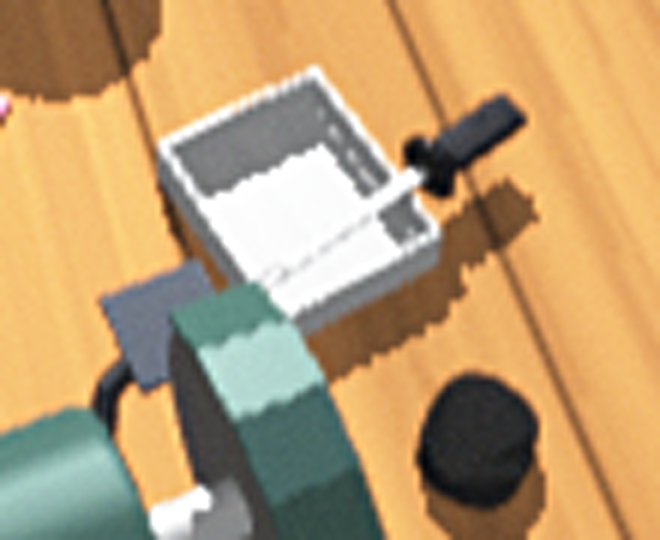

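View pics/z_top_neck.png

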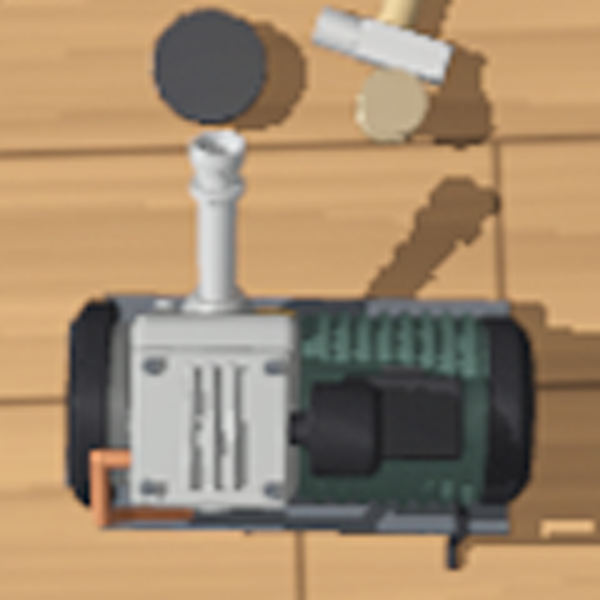

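View pics/z_top_tray.png

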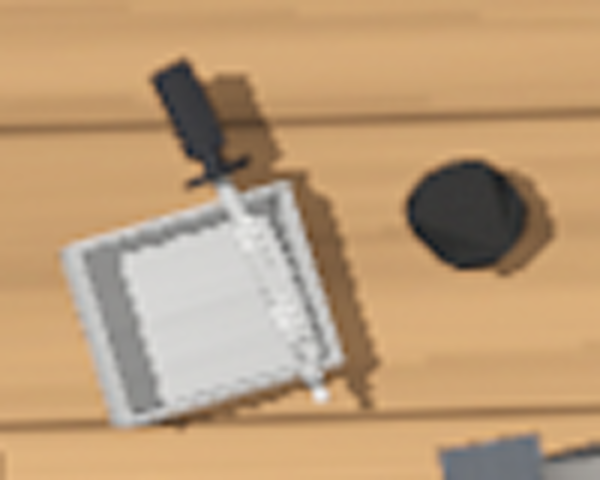

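```bash
cat > h.py <<'E'
import numpy as np, cv2
from workcell import *
C={n:camera_model(n) for n in("side","top")}
def proj(n,X):
    m=C[n]; c=m['R']@np.asarray(X,float)+m['t']; p=m['mtx']@c; return p[:2]/p[2]
def ray(n,u):
    m=C[n]; d=m['R'].T@np.linalg.solve(m['mtx'],[u[0],u[1],1.]); return -m['R'].T@m['t'], d
def onz(n,u,z):
    o,d=ray(n,u); return o+d*(z-o[2])/d[2]
def tri(us,ut):
    A=[];b=[]
    for n,u in(("side",us),("top",ut)):
        o,d=ray(n,u); d/=np.linalg.norm(d); P=np.eye(3)-np.outer(d,d); A.append(P);b.append(P@o)
    A=np.vstack(A);b=np.hstack(b); X=np.linalg.lstsq(A,b,rcond=None)[0]; return X,np.linalg.norm(A@X-b)
E
python3 - <<'E'
from h import *
np.set_printoptions(precision=1,suppress=True)
t=cv2.imread('pics/top0.png');s=cv2.imread('pics/side0.png')
# handle masks
for n,im,(x0,x1,y0,y1) in(("top",t,(365,392,150,180)),("side",s,(290,322,270,300))):
    g=im.max(2); m=np.zeros_like(g); m[y0:y1,x0:x1]=(g[y0:y1,x0:x1]<75)*255
    k,l,st,ce=cv2.connectedComponentsWithStats(m); i=1+st[1:,4].argmax(); ys,xs=np.where(l==i)
    pts=np.c_[xs,ys].astype(np.float32); r=cv2.minAreaRect(pts); print(n,st[i],ce[i],r)
    c=ce[i]; print('onz',onz(n,c,33))
for nm,u in(("tip",(398,210.8)),("end",(373.6,156.7)),("collar",(381.2,173.7))): print(nm,onz("top",u,33))
print('sidecollar',onz('side',(230+430/6,260+165/6),33),'tip',onz('side',(230+262/6,260+285/6),33),'end',onz('side',(230+512/6,260+108/6),33))
print('mouth top',onz('top',(243.4,170),154),'side',onz('side',(267.2,176),154),tri((267.2,176),(243.4,170)))
print('neck base tri',tri((190+278/5,150+195/5),(200+218/5,140+300/5)))
for c in((62,248),(288,183),(345,362),(118,425)): print('tray rim',onz('top',(345+c[0]/6,145+c[1]/6),30))
print(proj('side',[157,-527,231]),proj('top',[157,-527,231]))
E
```

```text
top [371 156  15  19 115] [377.1 164.6] ((377.3235168457031, 165.20590209960938), (19.550838470458984, 7.202940464019775), 59.03623962402344)
onz [ 579.1 -365.    33. ]
side [298 277  19  16 100] [306.4 284.6] ((306.2500305175781, 282.7500305175781), (9.899494171142578, 19.091880798339844), 45.0)
onz [ 572.  -370.7   33. ]
tip [ 430.1 -423.9   33. ]
end [ 604.9 -354.9   33. ]
collar [ 549.7 -376.5   33. ]
sidecollar [ 553.5 -377.1   33. ] tip [ 447.2 -421.6   33. ] end [ 609.  -354.6   33. ]
mouth top [562.1  58.7 154. ] side [562.1  48.9 154. ] (array([564. ,  58.6, 146.1]), np.float64(1.5858917468417175))
neck base tri (array([478.6,  61.8,  96.6]), np.float64(2.4948444372408534))
tray rim [ 512.2 -293.    30. ]
tray rim [ 543.  -414.7   30. ]
tray rim [ 447.1 -440.    30. ]
tray rim [ 417.5 -318.3   30. ]
[168.9 328.9] [463.5 309.3]
```

```bash
python3 - <<'E'
from h import *
np.set_printoptions(precision=1,suppress=True)
t=cv2.imread('pics/top0.png');s=cv2.imread('pics/side0.png')
# tube midline in top view: bright neutral pixels per row
for v in range(164,202,2):
    r=t[v,228:262].astype(int); m=(r.max(1)-r.min(1)<35)
    xs=np.where(m)[0]+228; print(v,xs.min() if len(xs) else None,xs.max() if len(xs) else None,len(xs),end=' | ')
print()
for z in(90,96,102): print(onz('top',(243.5,198),z))
print(onz('top',(243.4,170),154))
# overlay
def circ(c,a,r):
    a=a/np.linalg.norm(a);u=np.cross(a,[0,0,1]);u/=np.linalg.norm(u);w=np.cross(a,u)
    return [c+r*(np.cos(q)*u+np.sin(q)*w) for q in np.linspace(0,2*np.pi,40)]
c=np.array([562,58.5,154.]);yaw=np.radians(-2);a=np.array([np.cos(.611)*np.cos(yaw),np.cos(.611)*np.sin(yaw),np.sin(.611)])
for n,im,(x0,x1,y0,y1) in(("top",t,(215,275,150,210)),("side",s,(230,290,150,210))):
    b=cv2.resize(im[y0:y1,x0:x1],None,fx=9,fy=9,interpolation=cv2.INTER_CUBIC)
    f=lambda P:np.int32((np.array([proj(n,X) for X in P])-[x0-.5,y0-.5])*9)
    cv2.polylines(b,[f(circ(c,a,16.5))],True,(0,0,255),1);cv2.polylines(b,[f(circ(c,a,13))],True,(255,0,0),1)
    cv2.polylines(b,[f([c,c-100*a])],False,(0,200,0),1)
    cv2.imwrite(f'pics/ov_{n}.png',b)
a1=cv2.hconcat([cv2.imread('pics/ov_top.png'),cv2.imread('pics/ov_side.png')]);cv2.imwrite('pics/ov.png',cv2.resize(a1,(800,400)))
E
```

```text
164 240 244 5 | 166 241 246 6 | 168 238 248 11 | 170 238 248 11 | 172 238 247 10 | 174 239 247 9 | 176 238 248 11 | 178 238 248 11 | 180 240 246 7 | 182 240 246 7 | 184 240 246 7 | 186 240 246 7 | 188 240 246 7 | 190 240 246 7 | 192 240 246 7 | 194 240 246 7 | 196 240 246 7 | 198 239 247 9 | 200 228 261 34 | 
[483.2  62.5  90. ]
[483.   62.3  96. ]
[482.7  62.2 102. ]
[562.1  58.7 154. ]
```

View pics/ov.png

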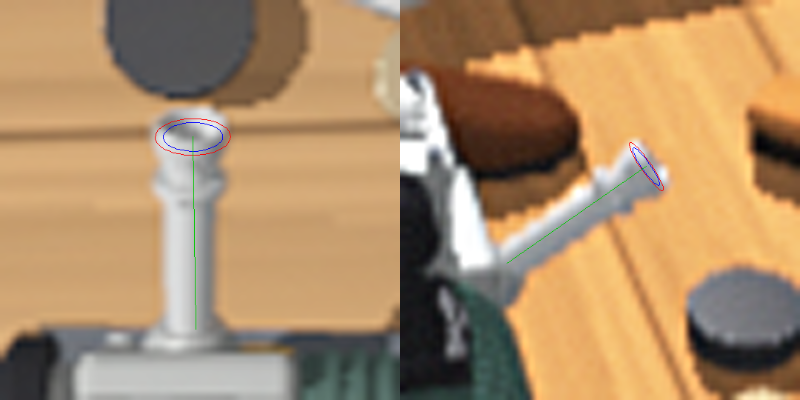

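```bash
python3 - <<'E'
from h import *
np.set_printoptions(precision=1,suppress=True)
print(tri((268,310),(462,213)), tri((268,310),(491,213)),tri((295,350),(491,222)))
for z in(0,100,200,300): print(z,[onz('top',u,z)[:2] for u in((427,245),(495,300),(440,310))])
E
```

```text
(array([ 403.5, -538.4,  224.5]), np.float64(19.18499144828104)) (array([ 395.2, -580.7,  296.2]), np.float64(27.728710750607693)) (array([ 406.3, -634.8,  206. ]), np.float64(25.323486853276535))
0 [array([ 317.5, -521.8]), array([ 136.1, -729.6]), array([ 110.1, -551.8])]
100 [array([ 324.1, -485.4]), array([ 154.7, -679.4]), array([ 130.5, -513.5])]
200 [array([ 330.6, -449.1]), array([ 173.3, -629.2]), array([ 150.8, -475.2])]
300 [array([ 337.2, -412.8]), array([ 191.9, -579.1]), array([ 171.1, -436.8])]
```

```bash
python3 -m jog '[{"dz":-40},{"dz":-80},{"dz":-100},{"dz":-100}]' ; python3 - <<'E'
from h import *
for n in('side','top'): cv2.imwrite(f'pics/{n}1.png',camera(n)[:,:,::-1])
E
```

```text
$[0]: bad value
```

```bash
python3 -m jog '[{"dx":0,"dy":0,"dz":-40,"roll":0,"grip":85},{"dx":0,"dy":0,"dz":-80,"roll":0,"grip":85},{"dx":0,"dy":0,"dz":-100,"roll":0,"grip":85}]' ; python3 - <<'E'
from h import *
for n in('side','top'): cv2.imwrite(f'pics/{n}1.png',camera(n)[:,:,::-1])
E
```

```text
t: 0.5
tool_pos: [157.2, -527.4, 334.3]
ee_rot: [0.99, 0.144, 0.0, 0.002]
contact_force: [-0.7, 0.3, 1.5]
gripper_width: 85.2
```

View pics/side1.png

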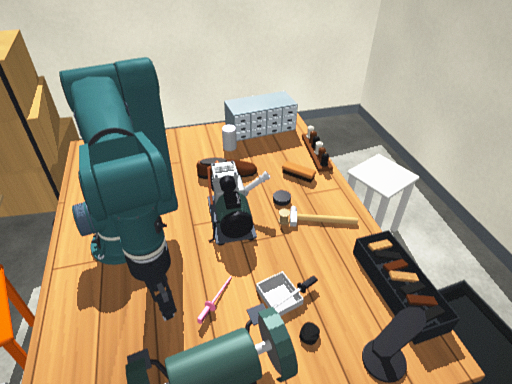

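View pics/top1.png

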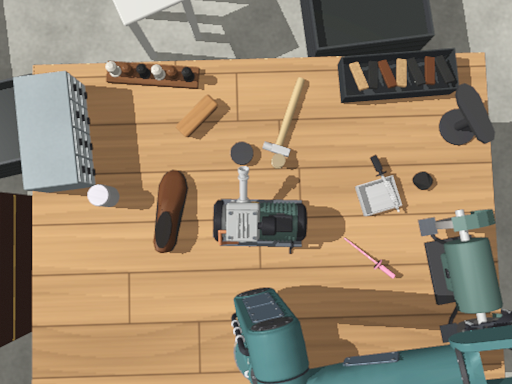

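```bash
python3 -m jog '[{"dx":30,"dy":-35,"dz":0,"roll":-2,"grip":85},{"dx":70,"dy":-60,"dz":0,"roll":-5,"grip":60},{"dx":115,"dy":-70,"dz":0,"roll":-5,"grip":50},{"dx":160,"dy":-70,"dz":0,"roll":-5,"grip":50},{"dx":205,"dy":-65,"dz":0,"roll":-5,"grip":50},{"dx":250,"dy":-60,"dz":0,"roll":-5,"grip":50},{"dx":295,"dy":-55,"dz":0,"roll":-5,"grip":50},{"dx":340,"dy":-50,"dz":0,"roll":-5,"grip":50},{"dx":385,"dy":-45,"dz":10,"roll":-5,"grip":50},{"dx":425,"dy":-40,"dz":40,"roll":-5,"grip":50}]' ; python3 -m jog '[{"dx":30,"dy":4,"dz":40,"roll":0,"grip":50},{"dx":34,"dy":4,"dz":80,"roll":0,"grip":50},{"dx":34,"dy":4,"dz":120,"roll":0,"grip":50},{"dx":34,"dy":4,"dz":150,"roll":0,"grip":50},{"dx":34,"dy":4,"dz":150,"roll":0,"grip":50}]'
```

```text
t: 1.6
tool_pos: [555.8, -368.1, 295.5]
ee_rot: [0.982, 0.188, 0.002, 0.005]
contact_force: [0.0, -0.8, 0.2]
gripper_width: 49.9
t: 2.1
tool_pos: [585.9, -357.7, 135.6]
ee_rot: [0.982, 0.188, -0.004, -0.001]
contact_force: [-0.6, 0.3, -0.6]
gripper_width: 50.0
```

```bash
python3 -m jog '[{"dx":-5,"dy":5,"dz":30,"roll":0,"grip":50},{"dx":-5,"dy":5,"dz":60,"roll":0,"grip":50},{"dx":-5,"dy":5,"dz":70,"roll":0,"grip":50},{"dx":-5,"dy":5,"dz":70,"roll":0,"grip":50}]' ; python3 - <<'E'
from h import *
a=[]
for n,(x0,x1,y0,y1) in(('side',(250,350,230,320)),('top',(330,430,130,220))):
    im=camera(n)[:,:,::-1]; cv2.imwrite(f'pics/{n}2.png',im); a.append(cv2.resize(im[y0:y1,x0:x1],(400,360),interpolation=cv2.INTER_CUBIC))
cv2.imwrite('pics/z2.png',cv2.hconcat(a))
E
```

```text
t: 2.5
tool_pos: [581.7, -363.6, 64.3]
ee_rot: [0.982, 0.188, -0.005, -0.002]
contact_force: [0.2, 1.3, 0.0]
gripper_width: 50.1
```

View pics/z2.png

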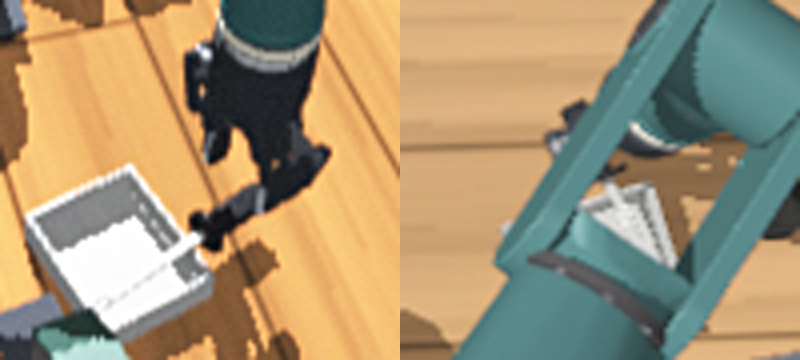

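```bash
python3 -m jog '[{"dx":1,"dy":0,"dz":25,"roll":0,"grip":50},{"dx":1,"dy":0,"dz":45,"roll":0,"grip":50},{"dx":1,"dy":0,"dz":51,"roll":0,"grip":50},{"dx":1,"dy":0,"dz":51,"roll":0,"grip":50}]'; python3 -m jog '[{"dx":0,"dy":0,"dz":0,"roll":0,"grip":40},{"dx":0,"dy":0,"dz":0,"roll":0,"grip":30},{"dx":0,"dy":0,"dz":0,"roll":0,"grip":20},{"dx":0,"dy":0,"dz":0,"roll":0,"grip":15},{"dx":0,"dy":0,"dz":0,"roll":0,"grip":10}]' 40
```

```text
t: 3.0
tool_pos: [584.4, -364.7, 17.7]
ee_rot: [0.982, 0.188, -0.003, 0.0]
contact_force: [0.7, 0.0, 0.2]
gripper_width: 49.9
t: 3.5
tool_pos: [585.4, -365.3, 19.4]
ee_rot: [0.982, 0.188, -0.002, 0.002]
contact_force: [0.6, 0.1, 4.0]
gripper_width: 20.8
```

```bash
python3 -m jog '[{"dx":0,"dy":0,"dz":0,"roll":0,"grip":10},{"dx":0,"dy":0,"dz":-8,"roll":0,"grip":10},{"dx":0,"dy":0,"dz":-20,"roll":0,"grip":10},{"dx":0,"dy":0,"dz":-40,"roll":0,"grip":10},{"dx":0,"dy":0,"dz":-60,"roll":0,"grip":10},{"dx":0,"dy":0,"dz":-60,"roll":0,"grip":10}]'; python3 - <<'E'
from h import *
a=[]
for n,(x0,x1,y0,y1) in(('side',(230,350,220,310)),('top',(330,430,130,220))):
    im=camera(n)[:,:,::-1]; cv2.imwrite(f'pics/{n}3.png',im); a.append(cv2.resize(im[y0:y1,x0:x1],(400,300),interpolation=cv2.INTER_CUBIC))
cv2.imwrite('pics/z3.png',cv2.hconcat(a))
E
```

```text
t: 4.1
tool_pos: [587.5, -366.5, 84.3]
ee_rot: [0.982, 0.188, 0.001, 0.004]
contact_force: [-0.2, 0.0, 0.5]
gripper_width: 21.2
```

View pics/z3.png

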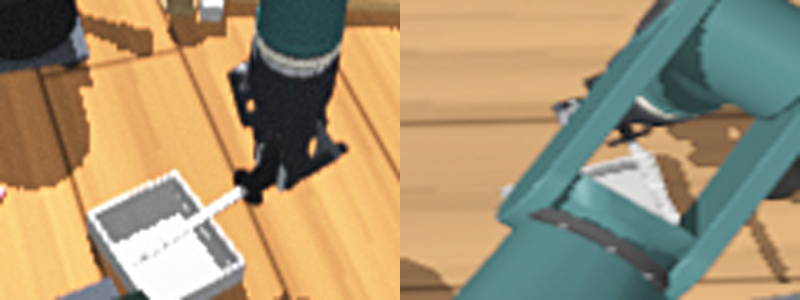

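```bash
python3 -m jog '[{"dx":0,"dy":0,"dz":-15,"roll":0,"grip":10},{"dx":0,"dy":0,"dz":-40,"roll":0,"grip":10},{"dx":10,"dy":-10,"dz":-65,"roll":0,"grip":10},{"dx":25,"dy":-28,"dz":-90,"roll":2,"grip":10},{"dx":48,"dy":-55,"dz":-115,"roll":5,"grip":10},{"dx":75,"dy":-85,"dz":-140,"roll":9,"grip":10},{"dx":102,"dy":-115,"dz":-160,"roll":13,"grip":10},{"dx":129,"dy":-145,"dz":-172,"roll":17,"grip":10},{"dx":155,"dy":-175,"dz":-177,"roll":20,"grip":10},{"dx":180,"dy":-204,"dz":-178,"roll":24,"grip":10}]'
```

```text
t: 5.2
tool_pos: [678.4, -106.7, 258.1]
ee_rot: [1.0, -0.021, -0.0, 0.002]
contact_force: [1.1, -0.2, 0.1]
gripper_width: 20.7
```

```bash
python3 -m jog '[{"dx":10,"dy":-30,"dz":0,"roll":0,"grip":10},{"dx":20,"dy":-65,"dz":0,"roll":0,"grip":10},{"dx":30,"dy":-100,"dz":0,"roll":0,"grip":10},{"dx":40,"dy":-135,"dz":0,"roll":0,"grip":10},{"dx":50,"dy":-157,"dz":0,"roll":0,"grip":10},{"dx":55,"dy":-167,"dz":0,"roll":0,"grip":10},{"dx":55,"dy":-167,"dz":0,"roll":0,"grip":10}]' 20; python3 - <<'E'
from h import *
a=[]
for n,(x0,x1,y0,y1) in(('side',(220,320,110,210)),('top',(200,300,80,180))):
    im=camera(n)[:,:,::-1]; cv2.imwrite(f'pics/{n}4.png',im); a.append(cv2.resize(im[y0:y1,x0:x1],(400,400),interpolation=cv2.INTER_CUBIC))
cv2.imwrite('pics/z4.png',cv2.hconcat(a)); print(read_state()['tool_pos'])
E
```

```text
t: 5.9
tool_pos: [740.6, 59.0, 256.0]
ee_rot: [1.0, -0.02, -0.001, 0.002]
contact_force: [-0.3, -0.3, -1.1]
gripper_width: 20.9
[740.30122678  56.6123774  256.86794342]
```

View pics/z4.png

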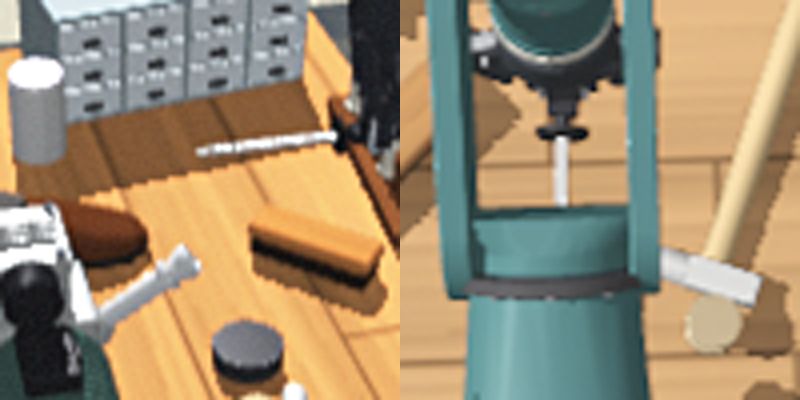

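```bash
cat >> h.py <<'E'
def onplane(n,u,p,yaw):
    o,d=ray(n,u); nn=np.array([-np.sin(yaw),np.cos(yaw),0]); return o+d*(nn@(np.asarray(p)-o))/(nn@d)
def tyaw():
    q=read_state()['ee_rot']; return 2*np.arctan2(q[1],q[0])
E
python3 - <<'E'
from h import *
np.set_printoptions(precision=1,suppress=True)
T=np.array(read_state()['tool_pos']);y=tyaw();print(T,np.degrees(y))
tip=onplane('side',(269.2,148),T,y);col=onplane('side',(303.7,143.2),T,y);print(tip,col,np.linalg.norm(tip-col),np.degrees(np.arctan2(col[2]-tip[2],np.hypot(*(col-tip)[:2]))))
# mouth in side view original: rim extremes
for u in((190+370/5,150+103/5),(190+400/5,150+135/5),(190+388/5,150+126/5)): print(onplane('side',u,[565,59,154],np.radians(-2.3)))
E
```

```text
[740.3  56.6 256.9] -2.5052065281045444
[571.   64.  269.7] [701.8  58.3 272.8] 130.92298249718905 1.3370321050164646
[552.1  59.5 173.8]
[576.6  58.5 138.9]
[566.8  58.9 149.3]
```

```bash
python3 - <<'E'
from h import *
np.set_printoptions(precision=1,suppress=True)
t=cv2.imread('pics/top4.png')
for v in(115,118,121,124,127,130):
    r=t[v,230:255].astype(int); m=(r.min(1)>150)&(r.max(1)-r.min(1)<40); xs=np.where(m)[0]+230
    w=np.mean(xs) if len(xs) else 0; print(v,xs, onz('top',(w,v),271))
v=113;r=t[v,225:260]; xs=np.where(r.max(1)<80)[0]+225; print(xs,onz('top',(xs.mean(),v),273))
E
```

```text
115 [239 240 241] [698.4  60.5 271. ]
118 [239 240 241] [690.2  60.8 271. ]
121 [239 240 241] [682.  61. 271.]
124 [239 240 241] [673.9  61.2 271. ]
127 [239 240 241] [665.7  61.5 271. ]
130 [239 240 241] [657.6  61.7 271. ]
[235 236 237 238 239 240 241 242 243 244 245 246] [703.3  59.  273. ]
```

```bash
python3 -m jog '[{"dx":9,"dy":6,"dz":5,"roll":0,"grip":10},{"dx":9,"dy":6,"dz":15,"roll":0,"grip":10},{"dx":9,"dy":6,"dz":30,"roll":0,"grip":10},{"dx":9,"dy":6,"dz":45,"roll":0,"grip":10},{"dx":9,"dy":6,"dz":60,"roll":0,"grip":10},{"dx":9,"dy":6,"dz":75,"roll":0,"grip":10},{"dx":9,"dy":6,"dz":90,"roll":0,"grip":10},{"dx":9,"dy":6,"dz":103,"roll":0,"grip":10},{"dx":9,"dy":6,"dz":112,"roll":0,"grip":10},{"dx":9,"dy":6,"dz":116,"roll":0,"grip":10}]'; python3 -m jog '[{"dx":0,"dy":0,"dz":0,"roll":0,"grip":10},{"dx":0,"dy":0,"dz":0,"roll":0,"grip":10}]'; python3 - <<'E'
from h import *
np.set_printoptions(precision=1,suppress=True)
T=np.mean([read_state()['tool_pos'] for _ in range(1)],0);print(T,np.degrees(tyaw()))
im=camera('side')[:,:,::-1]; cv2.imwrite(f'pics/side5.png',im)
cv2.imwrite('pics/z5.png',cv2.resize(im[130:210,230:330],(800,640))[:600])
E
```

```text
t: 7.0
tool_pos: [748.3, 49.6, 139.1]
ee_rot: [1.0, -0.022, -0.002, 0.003]
contact_force: [-0.6, -0.1, -1.1]
gripper_width: 21.9
t: 7.2
tool_pos: [748.6, 49.7, 139.6]
ee_rot: [1.0, -0.022, -0.002, 0.003]
contact_force: [-0.0, 0.8, -0.9]
gripper_width: 21.2
[748.6  49.7 139.6] -2.4929795951397447
```

View pics/z5.png

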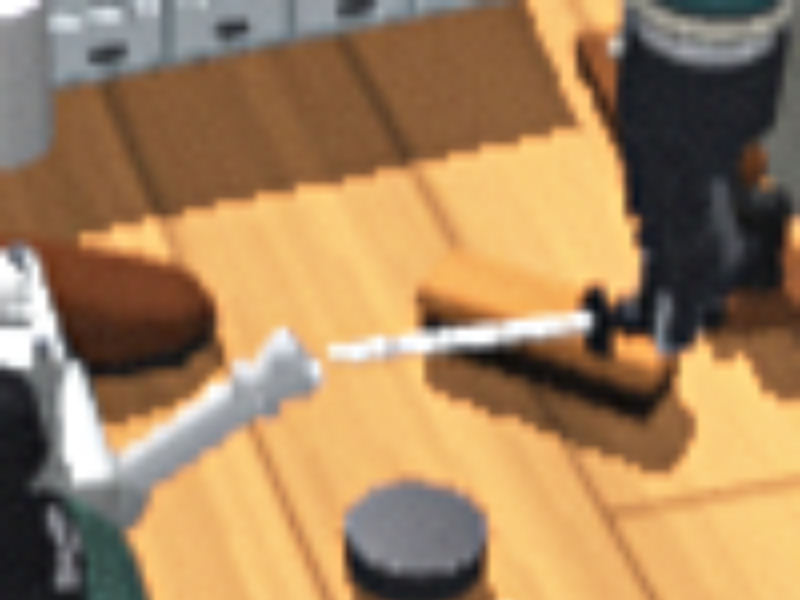

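```bash
python3 -m jog '[{"dx":-7,"dy":0,"dz":0,"roll":0,"grip":10},{"dx":-16,"dy":0,"dz":0,"roll":0,"grip":10},{"dx":-25,"dy":0,"dz":0,"roll":0,"grip":10},{"dx":-28,"dy":0,"dz":0,"roll":0,"grip":10},{"dx":-28,"dy":0,"dz":-3,"roll":0,"grip":10},{"dx":-29,"dy":0,"dz":-8,"roll":0,"grip":10},{"dx":-30,"dy":0,"dz":-13,"roll":0,"grip":10},{"dx":-31,"dy":0,"dz":-19,"roll":0,"grip":10},{"dx":-32,"dy":0,"dz":-24,"roll":0,"grip":10},{"dx":-34,"dy":0,"dz":-30,"roll":0,"grip":10}]'; python3 - <<'E'
from h import *
np.set_printoptions(precision=1,suppress=True)
im=camera('side')[:,:,::-1]; cv2.imwrite(f'pics/side6.png',im)
cv2.imwrite('pics/z6.png',cv2.resize(im[130:205,230:330],(800,600)))
s=read_state();print(np.array(s['tool_pos']),np.array(s['contact_force']),np.array(s['torque']))
E
```

```text
t: 8.25
tool_pos: [716.5, 51.3, 171.2]
ee_rot: [1.0, -0.022, 0.001, 0.003]
contact_force: [5.7, 1.1, -1.6]
gripper_width: 21.0
[716.3  51.4 172.9] [ 4.6  0.6 -1.1] [ 0.1 -1.1 -0.1]
```

View pics/z6.png

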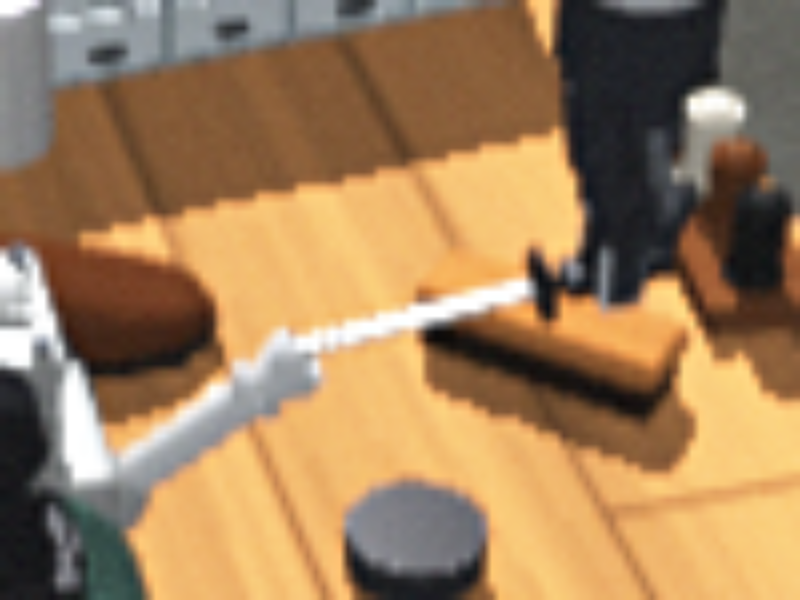

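```bash
python3 -m jog '[{"dx":1,"dy":0,"dz":-6,"roll":0,"grip":10},{"dx":0,"dy":0,"dz":-12,"roll":0,"grip":10},{"dx":-2,"dy":0,"dz":-18,"roll":0,"grip":10},{"dx":-4,"dy":0,"dz":-24,"roll":0,"grip":10},{"dx":-7,"dy":0,"dz":-30,"roll":0,"grip":10},{"dx":-10,"dy":0,"dz":-36,"roll":0,"grip":10},{"dx":-12,"dy":0,"dz":-38,"roll":0,"grip":10}]'; python3 - <<'E'
from h import *
np.set_printoptions(precision=1,suppress=True)
im=camera('side')[:,:,::-1]; cv2.imwrite(f'pics/side7.png',im)
cv2.imwrite('pics/z7.png',cv2.resize(im[130:205,230:330],(800,600)))
s=read_state();print(np.array(s['tool_pos']),np.array(s['contact_force']),np.array(s['torque']))
E
```

```text
t: 9.0
tool_pos: [704.4, 52.1, 212.4]
ee_rot: [1.0, -0.022, 0.003, 0.003]
contact_force: [2.0, 0.3, -2.4]
gripper_width: 21.2
[704.1  52.1 212.5] [ 1.9 -0.  -1.4] [-0.1 -0.6  0. ]
```

View pics/z7.png

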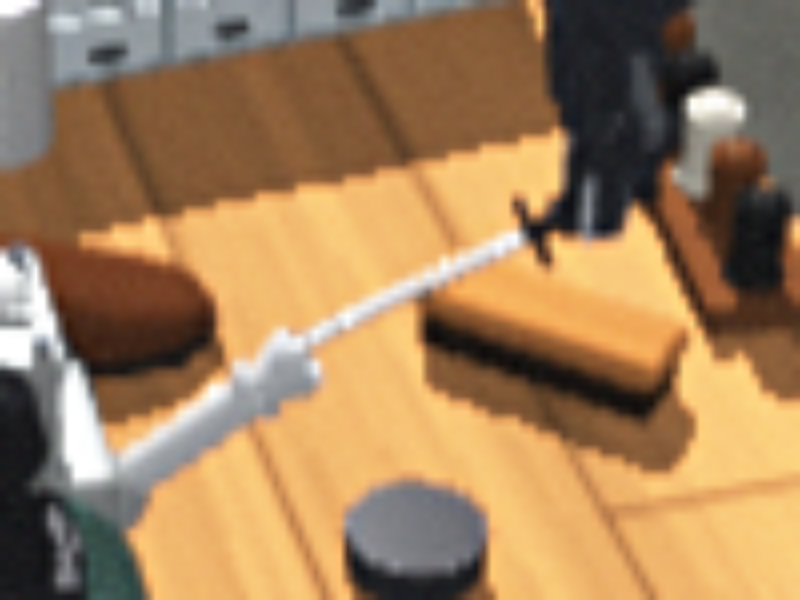

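```bash
python3 -m jog '[{"dx":-2,"dy":0,"dz":-5,"roll":0,"grip":10},{"dx":-6,"dy":0,"dz":-9,"roll":0,"grip":10},{"dx":-10,"dy":0,"dz":-13,"roll":0,"grip":10},{"dx":-14,"dy":0,"dz":-16,"roll":0,"grip":10},{"dx":-16,"dy":0,"dz":-17,"roll":0,"grip":10},{"dx":-16,"dy":0,"dz":-17,"roll":0,"grip":10}]'; python3 - <<'E'
from h import *
np.set_printoptions(precision=1,suppress=True)
im=camera('side')[:,:,::-1]; cv2.imwrite(f'pics/side8.png',im)
t=camera('top')[:,:,::-1]
cv2.imwrite('pics/z8.png',cv2.hconcat([cv2.resize(im[130:205,230:330],(400,300)),cv2.resize(t[85:190,180:320],(400,300))]))
s=read_state();print(np.array(s['tool_pos']),np.array(s['contact_force']),np.array(s['torque']))
E
```

```text
t: 9.65
tool_pos: [687.8, 53.0, 230.0]
ee_rot: [1.0, -0.022, 0.003, 0.003]
contact_force: [4.0, 0.8, -0.9]
gripper_width: 21.1
[687.8  52.9 229.3] [ 2.7  0.8 -0.7] [ 0.1 -0.7  0. ]
```

View pics/z8.png

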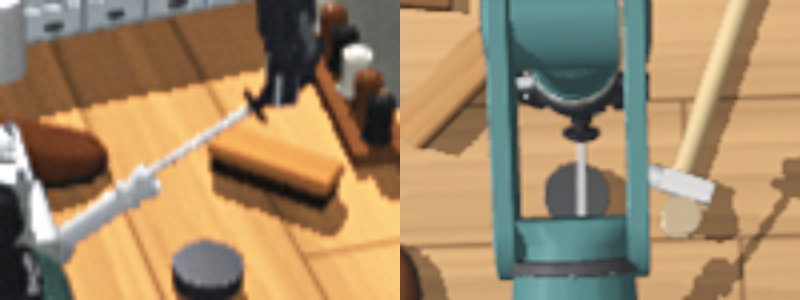

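```bash
python3 - <<'E'
from h import *
np.set_printoptions(precision=1,suppress=True)
im=cv2.imread('pics/side8.png'); cv2.imwrite('pics/z8b.png',cv2.resize(im[145:190,250:310],(800,600),interpolation=cv2.INTER_CUBIC))
T=np.array(read_state()['tool_pos'])
a=onplane('side',(292.2,157.2),T,tyaw());b=onplane('side',(268,173),T,tyaw());print(a,b,np.linalg.norm(a-b),np.degrees(np.arctan2(a[2]-b[2],a[0]-b[0])))
E
```

```text
[659.4  54.2 220.2] [567.9  58.2 160.3] 109.45466359933577 33.18614456632812
```

View pics/z8b.png

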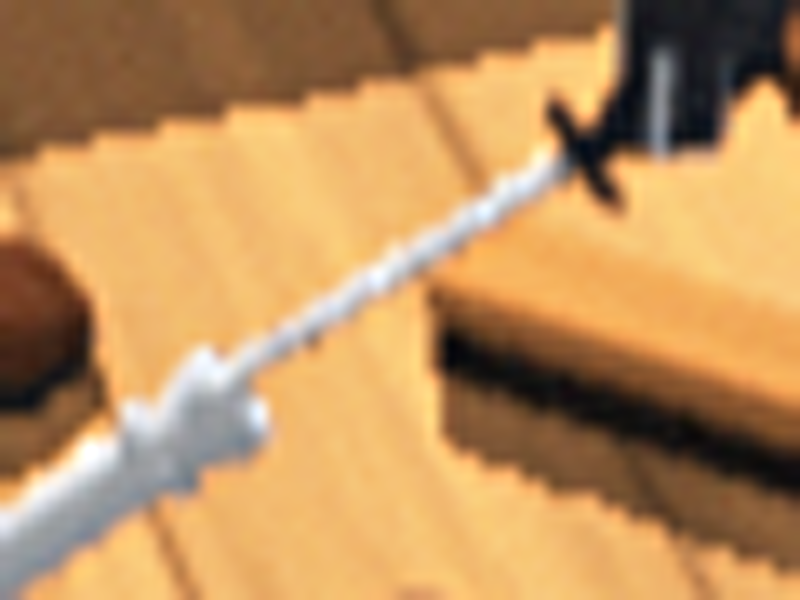

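```bash
python3 -m jog '[{"dx":-4,"dy":0,"dz":3,"roll":0,"grip":10},{"dx":-9,"dy":0,"dz":6,"roll":0,"grip":10},{"dx":-15,"dy":0,"dz":10.5,"roll":0,"grip":10},{"dx":-21,"dy":0,"dz":14.7,"roll":0,"grip":10},{"dx":-27,"dy":0,"dz":19,"roll":0,"grip":10},{"dx":-30,"dy":0,"dz":21,"roll":0,"grip":10}]'; python3 - <<'E'
from h import *
np.set_printoptions(precision=1,suppress=True)
im=camera('side')[:,:,::-1]; cv2.imwrite(f'pics/side9.png',im)
cv2.imwrite('pics/z9.png',cv2.resize(im[145:190,250:310],(800,600),interpolation=cv2.INTER_CUBIC))
s=read_state();print(np.array(s['tool_pos']),np.array(s['contact_force']),np.array(s['torque']),s['ee_rot'])
E
```

```text
t: 10.35
tool_pos: [656.8, 54.5, 207.2]
ee_rot: [1.0, -0.022, 0.001, 0.002]
contact_force: [3.0, 1.3, -1.7]
gripper_width: 21.0
[656.3  54.4 207. ] [ 0.7  1.1 -3.3] [ 0.1 -0.4 -0.1] [ 1. -0.  0.  0.]
```

View pics/z9.png

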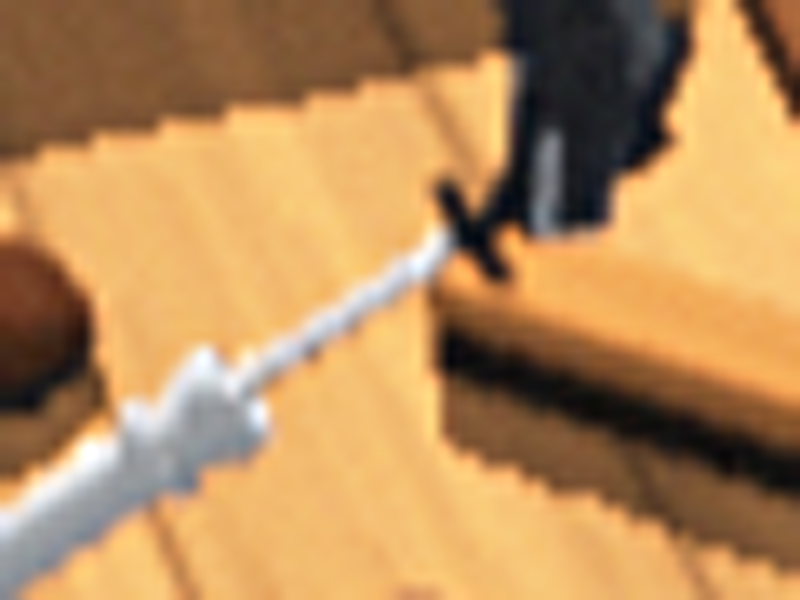

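```bash
python3 -m jog '[{"dx":-5,"dy":-0.5,"dz":4.5,"roll":0,"grip":10},{"dx":-11,"dy":-1,"dz":9,"roll":0,"grip":10},{"dx":-17,"dy":-1,"dz":13,"roll":0,"grip":10},{"dx":-23,"dy":-1,"dz":17,"roll":0,"grip":10},{"dx":-29,"dy":-1,"dz":21.5,"roll":0,"grip":10},{"dx":-35,"dy":-1,"dz":25.5,"roll":0,"grip":10},{"dx":-40,"dy":-1,"dz":29,"roll":0,"grip":10},{"dx":-44,"dy":-1,"dz":32,"roll":0,"grip":10},{"dx":-45,"dy":-1,"dz":32.5,"roll":0,"grip":10}]'; python3 - <<'E'
from h import *
np.set_printoptions(precision=1,suppress=True)
im=camera('side')[:,:,::-1]; cv2.imwrite(f'pics/side10.png',im)
cv2.imwrite('pics/z10.png',cv2.resize(im[145:190,250:310],(800,600),interpolation=cv2.INTER_CUBIC))
s=read_state();print(np.array(s['tool_pos']),np.array(s['contact_force']),np.array(s['torque']),s['ee_rot'])
E
```

```text
t: 11.3
tool_pos: [610.8, 57.2, 174.0]
ee_rot: [1.0, -0.022, 0.0, 0.003]
contact_force: [0.6, -0.1, -1.5]
gripper_width: 21.0
[610.9  57.2 174.1] [-0.5 -1.9 -1.6] [-0.2 -0.1  0.1] [ 1. -0.  0.  0.]
```

View pics/z10.png

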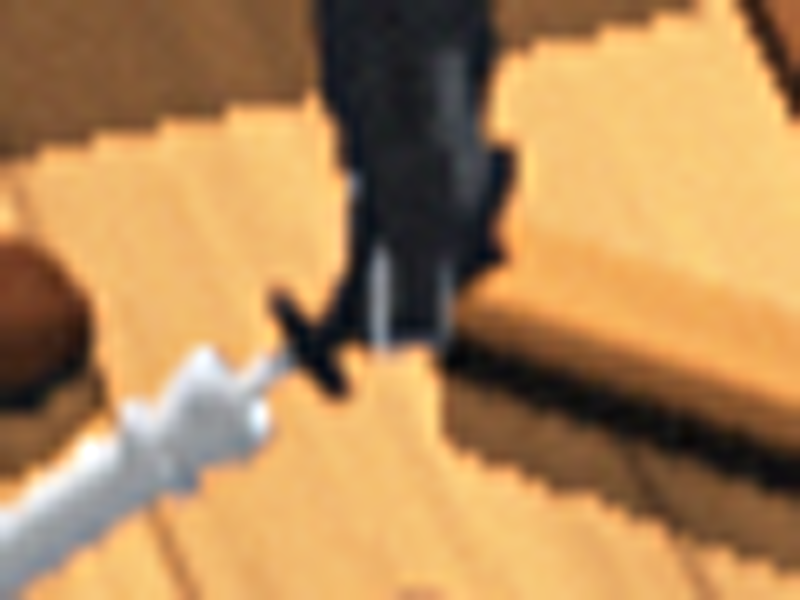

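```bash
python3 -m jog '[{"dx":-3,"dy":0,"dz":3,"roll":0,"grip":10},{"dx":-6,"dy":0,"dz":5,"roll":0,"grip":10},{"dx":-9,"dy":0,"dz":7,"roll":0,"grip":10},{"dx":-11,"dy":0,"dz":8.5,"roll":0,"grip":10},{"dx":-13,"dy":0,"dz":10,"roll":0,"grip":10},{"dx":-14,"dy":0,"dz":10.7,"roll":0,"grip":10}]'; python3 -m jog '[{"dx":-0.8,"dy":0,"dz":0.6,"roll":0,"grip":10},{"dx":-0.8,"dy":0,"dz":0.6,"roll":0,"grip":10}]'; python3 - <<'E'
from h import *
np.set_printoptions(precision=1,suppress=True)
im=camera('side')[:,:,::-1]; cv2.imwrite(f'pics/side11.png',im)
cv2.imwrite('pics/z11.png',cv2.resize(im[145:190,250:310],(800,600),interpolation=cv2.INTER_CUBIC))
s=read_state();print(np.array(s['tool_pos']),np.array(s['contact_force']),np.array(s['torque']),s['ee_rot'])
E
```

```text
t: 11.95
tool_pos: [596.6, 57.8, 163.3]
ee_rot: [1.0, -0.022, 0.0, 0.003]
contact_force: [0.2, -0.5, -0.6]
gripper_width: 21.0
t: 12.15
tool_pos: [595.6, 57.9, 162.5]
ee_rot: [1.0, -0.022, 0.0, 0.003]
contact_force: [0.5, -0.2, -0.8]
gripper_width: 21.0
[595.7  57.9 162.6] [ 0.2 -0.1 -1.2] [-0.1 -0.1  0. ] [ 1. -0.  0.  0.]
```

View pics/z11.png

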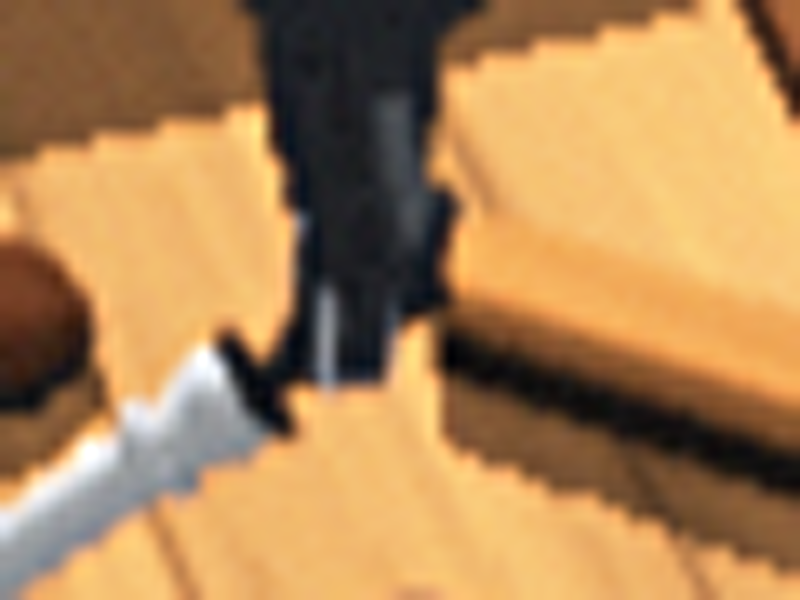

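Nearly seated (collar about at the rim, at zoomed (255,385)), still no axial force. I go on in small steps until the force rises.

```bash
python3 -m jog '[{"dx":-0.8,"dy":0,"dz":0.6,"roll":0,"grip":10},{"dx":-1.6,"dy":0,"dz":1.2,"roll":0,"grip":10},{"dx":-1.6,"dy":0,"dz":1.2,"roll":0,"grip":10}]'; python3 -m jog '[{"dx":-0.8,"dy":0,"dz":0.6,"roll":0,"grip":10},{"dx":-1.6,"dy":0,"dz":1.2,"roll":0,"grip":10},{"dx":-1.6,"dy":0,"dz":1.2,"roll":0,"grip":10}]'
```

```text
t: 12.5
tool_pos: [594.9, 57.9, 162.1]
ee_rot: [1.0, -0.022, 0.001, 0.003]
contact_force: [2.0, -1.0, 0.8]
gripper_width: 21.3
t: 12.8
tool_pos: [594.7, 57.9, 162.1]
ee_rot: [1.0, -0.022, 0.004, 0.002]
contact_force: [5.6, -0.9, 2.8]
gripper_width: 21.2
```

```bash
python3 -m jog '[{"dx":-0.8,"dy":0,"dz":0.6,"roll":0,"grip":10},{"dx":-0.8,"dy":0,"dz":0.6,"roll":0,"grip":10},{"dx":-0.8,"dy":0,"dz":0.6,"roll":0,"grip":10},{"dx":-0.8,"dy":0,"dz":0.6,"roll":0,"grip":10},{"dx":-0.8,"dy":0,"dz":0.6,"roll":0,"grip":10},{"dx":-0.8,"dy":0,"dz":0.6,"roll":0,"grip":10},{"dx":-0.8,"dy":0,"dz":0.6,"roll":0,"grip":10},{"dx":-0.8,"dy":0,"dz":0.6,"roll":0,"grip":10},{"dx":-0.8,"dy":0,"dz":0.6,"roll":0,"grip":10},{"dx":-0.8,"dy":0,"dz":0.6,"roll":0,"grip":10}]'; python3 - <<'E'
from h import *
np.set_printoptions(precision=1,suppress=True)
im=camera('side')[:,:,::-1]; cv2.imwrite(f'pics/side12.png',im)
t=camera('top')[:,:,::-1]; cv2.imwrite(f'pics/top12.png',t)
cv2.imwrite('pics/z12.png',cv2.hconcat([cv2.resize(im[150:185,250:300],(400,300),interpolation=cv2.INTER_CUBIC),cv2.resize(t[100:220,180:320],(400,300))]))
s=read_state();print(np.array(s['tool_pos']),np.array(s['contact_force']),np.array(s['torque']),s['ee_rot'])
E
```

```text
t: 13.8
tool_pos: [594.6, 57.9, 162.2]
ee_rot: [1.0, -0.022, 0.005, 0.002]
contact_force: [4.8, -0.5, 1.7]
gripper_width: 21.2
[594.6  57.9 162.2] [5.2 0.1 2.8] [-0.1 -1.  -0.1] [ 1. -0.  0.  0.]
```

View pics/z12.png

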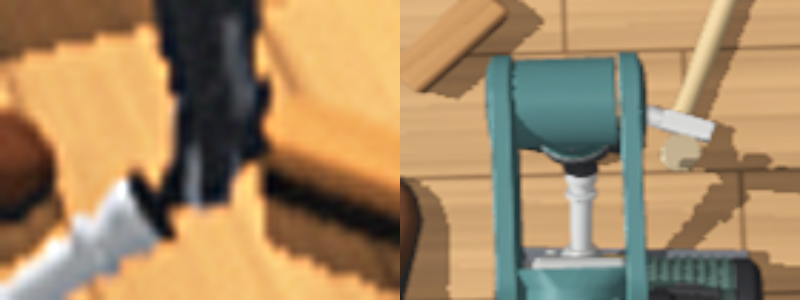

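```bash
python3 -m jog '[{"dx":1.6,"dy":0,"dz":-1.1,"roll":0,"grip":10},{"dx":5,"dy":0,"dz":-3.5,"roll":0,"grip":10},{"dx":10,"dy":0,"dz":-7,"roll":0,"grip":10},{"dx":16,"dy":0,"dz":-11.2,"roll":0,"grip":10},{"dx":22,"dy":0,"dz":-15.4,"roll":0,"grip":10},{"dx":28,"dy":0,"dz":-19.6,"roll":0,"grip":10},{"dx":34,"dy":0,"dz":-23.8,"roll":0,"grip":10},{"dx":40,"dy":0,"dz":-28,"roll":0,"grip":10},{"dx":45,"dy":0,"dz":-31.5,"roll":0,"grip":10},{"dx":49,"dy":0,"dz":-34.3,"roll":0,"grip":10}]'; python3 - <<'E'
from h import *
np.set_printoptions(precision=1,suppress=True)
im=camera('side')[:,:,::-1]; cv2.imwrite(f'pics/side13.png',im)
cv2.imwrite('pics/z13.png',cv2.resize(im[145:190,250:310],(800,600),interpolation=cv2.INTER_CUBIC))
s=read_state();print(np.array(s['tool_pos']),np.array(s['contact_force']),np.array(s['torque']),s['ee_rot'])
E
```

```text
t: 14.9
tool_pos: [643.8, 55.9, 197.2]
ee_rot: [1.0, -0.022, 0.005, 0.003]
contact_force: [-1.7, -1.1, -0.8]
gripper_width: 21.1
[644.4  55.8 197.7] [ 1.  -0.1 -0.2] [-0. -0.  0.] [ 1. -0.  0.  0.]
```

View pics/z13.png

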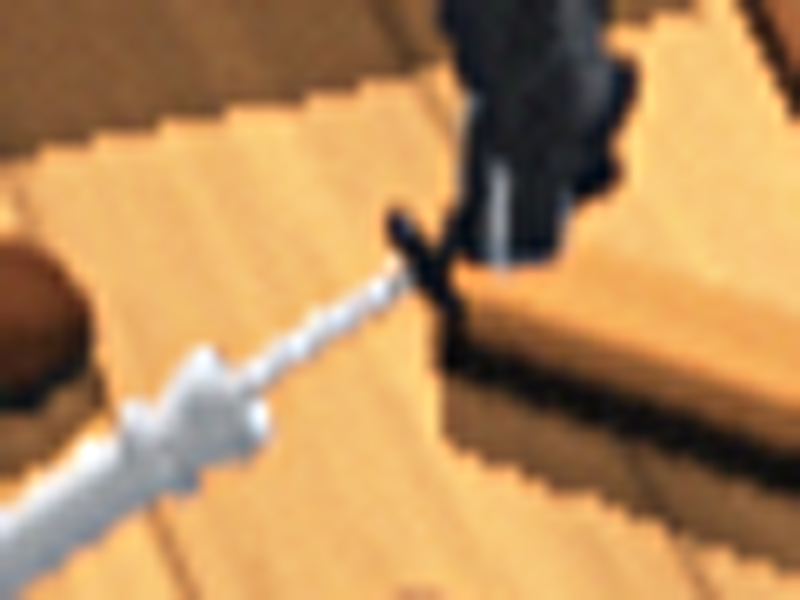

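```bash
python3 -m jog '[{"dx":4,"dy":0,"dz":-2.8,"roll":0,"grip":10},{"dx":10,"dy":0,"dz":-7,"roll":0,"grip":10},{"dx":17,"dy":0,"dz":-11.9,"roll":0,"grip":10},{"dx":24,"dy":0,"dz":-16.8,"roll":0,"grip":10},{"dx":31,"dy":0,"dz":-21.7,"roll":0,"grip":10},{"dx":38,"dy":0,"dz":-26.6,"roll":0,"grip":10},{"dx":46,"dy":0,"dz":-32.2,"roll":0,"grip":10},{"dx":54,"dy":0,"dz":-37.8,"roll":0,"grip":10},{"dx":62,"dy":0,"dz":-43.4,"roll":0,"grip":10},{"dx":70,"dy":0,"dz":-49,"roll":0,"grip":10}]'; python3 -m jog '[{"dx":8,"dy":0,"dz":-5.6,"roll":0,"grip":10},{"dx":15,"dy":0,"dz":-10.5,"roll":0,"grip":10},{"dx":18,"dy":0,"dz":-12.6,"roll":0,"grip":10},{"dx":18,"dy":0,"dz":-12.6,"roll":0,"grip":10}]'; python3 - <<'E'
from h import *
np.set_printoptions(precision=1,suppress=True)
im=camera('side')[:,:,::-1]; cv2.imwrite(f'pics/side14.png',im)
cv2.imwrite('pics/z14.png',cv2.resize(im[130:190,240:320],(800,600),interpolation=cv2.INTER_CUBIC))
s=read_state();print(np.array(s['tool_pos']),np.array(s['contact_force']),np.array(s['torque']),s['ee_rot'])
E
```

```text
t: 15.95
tool_pos: [714.6, 53.1, 248.0]
ee_rot: [1.0, -0.022, 0.006, 0.002]
contact_force: [-0.1, 0.2, -0.8]
gripper_width: 20.7
t: 16.35
tool_pos: [733.0, 52.4, 261.1]
ee_rot: [1.0, -0.022, 0.006, 0.002]
contact_force: [-0.5, 0.0, 0.1]
gripper_width: 20.9
[732.6  52.4 260.8] [ 0.5 -0.  -0.7] [ 0.  -0.   0.1] [ 1. -0.  0.  0.]
```

View pics/z14.png

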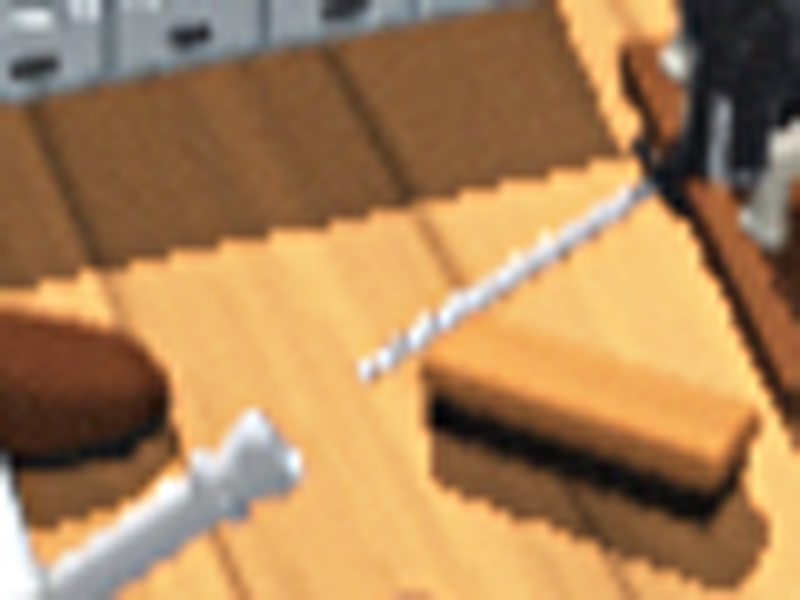

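```bash
python3 -m jog '[{"dx":-4,"dy":0,"dz":-8,"roll":0,"grip":10},{"dx":-14,"dy":0,"dz":-12,"roll":0,"grip":10},{"dx":-28,"dy":0,"dz":-12,"roll":0,"grip":10},{"dx":-43,"dy":0,"dz":-12,"roll":0,"grip":10},{"dx":-56,"dy":0,"dz":-12,"roll":0,"grip":10},{"dx":-64,"dy":0,"dz":-12,"roll":0,"grip":10},{"dx":-66,"dy":0,"dz":-8,"roll":0,"grip":10},{"dx":-66,"dy":0,"dz":0,"roll":0,"grip":10},{"dx":-66,"dy":0,"dz":10,"roll":0,"grip":10},{"dx":-66,"dy":0,"dz":20,"roll":0,"grip":10}]'; python3 - <<'E'
from h import *
np.set_printoptions(precision=1,suppress=True)
im=camera('side')[:,:,::-1]; cv2.imwrite(f'pics/side15.png',im)
cv2.imwrite('pics/z15.png',cv2.resize(im[130:190,240:320],(800,600),interpolation=cv2.INTER_CUBIC))
s=read_state();print(np.array(s['tool_pos']),np.array(s['contact_force']),np.array(s['torque']),s['ee_rot'])
E
```

```text
t: 17.4
tool_pos: [667.0, 55.1, 238.1]
ee_rot: [1.0, -0.022, 0.005, 0.002]
contact_force: [0.7, -0.8, -0.9]
gripper_width: 21.4
[666.2  55.1 235.5] [-1.6 -0.2 -2.7] [-0.  0. -0.] [ 1. -0.  0.  0.]
```

View pics/z15.png

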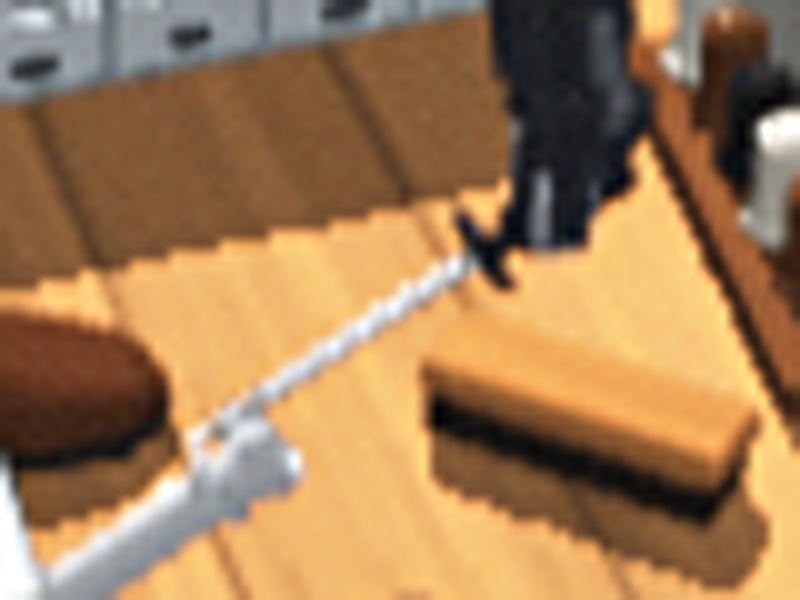

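```bash
python3 -m jog '[{"dx":1,"dy":0,"dz":5,"roll":0,"grip":10},{"dx":1,"dy":0,"dz":12,"roll":0,"grip":10},{"dx":1,"dy":0,"dz":19,"roll":0,"grip":10},{"dx":1,"dy":0,"dz":26,"roll":0,"grip":10},{"dx":1,"dy":0,"dz":33,"roll":0,"grip":10},{"dx":1,"dy":0,"dz":40,"roll":0,"grip":10},{"dx":1,"dy":0,"dz":47,"roll":0,"grip":10},{"dx":1,"dy":0,"dz":53,"roll":0,"grip":10},{"dx":1,"dy":0,"dz":56,"roll":0,"grip":10}]'; python3 - <<'E'
from h import *
np.set_printoptions(precision=1,suppress=True)
im=camera('side')[:,:,::-1]; cv2.imwrite(f'pics/side16.png',im)
cv2.imwrite('pics/z16.png',cv2.resize(im[130:190,240:320],(800,600),interpolation=cv2.INTER_CUBIC))
s=read_state();print(np.array(s['tool_pos']),np.array(s['contact_force']),np.array(s['torque']),s['ee_rot'])
E
```

```text
t: 18.35
tool_pos: [667.2, 54.8, 178.6]
ee_rot: [1.0, -0.022, 0.002, 0.002]
contact_force: [0.5, -0.1, 3.9]
gripper_width: 21.4
[667.1  54.8 178.3] [0.2 0.6 2.7] [-0.   0.2  0. ] [ 1. -0.  0.  0.]
```

View pics/z16.png

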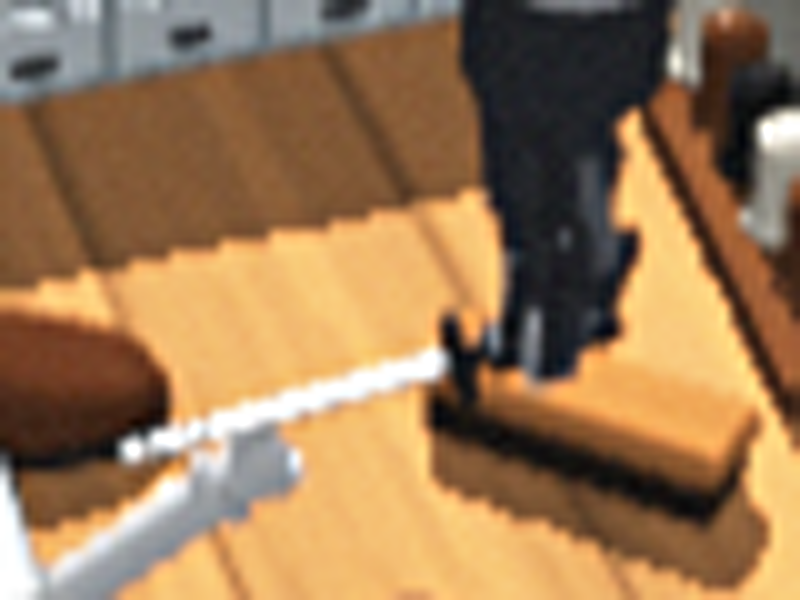

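```bash
cat >> h.py <<'E'
def pitch(ut,uc):
    T=np.array(read_state()['tool_pos']);y=tyaw()
    t=onplane('side',ut,T,y);c=onplane('side',uc,T,y)
    return t.round(1),c.round(1),np.linalg.norm(t-c).round(1),np.degrees(np.arctan2(c[2]-t[2],np.hypot(*(c-t)[:2]))).round(1)
E
python3 -c "
from h import *
print(pitch((252.8,175),(284.5,166.2)))"
```

```text
(array([509.1,  61.7, 159.6]), array([632. ,  56.3, 181.8]), np.float64(125.0), np.float64(10.3))
```

```bash
python3 -m jog '[{"dx":0,"dy":0,"dz":4,"roll":0,"grip":10},{"dx":0,"dy":0,"dz":9,"roll":0,"grip":10},{"dx":0,"dy":0,"dz":13,"roll":0,"grip":10},{"dx":0,"dy":0,"dz":14,"roll":0,"grip":10},{"dx":0,"dy":0,"dz":14,"roll":0,"grip":10}]'; python3 - <<'E'
from h import *
np.set_printoptions(precision=1,suppress=True)
im=camera('side')[:,:,::-1]; cv2.imwrite(f'pics/side17.png',im)
cv2.imwrite('pics/z17.png',cv2.resize(im[142:187,245:305],(800,600),interpolation=cv2.INTER_CUBIC))
s=read_state();print(np.array(s['tool_pos']),np.array(s['contact_force']),np.array(s['torque']),s['ee_rot'])
E
```

```text
t: 18.9
tool_pos: [666.9, 54.7, 163.8]
ee_rot: [1.0, -0.022, 0.001, 0.002]
contact_force: [1.0, -1.1, 2.4]
gripper_width: 21.4
[666.9  54.7 164. ] [ 0.6 -0.5  3. ] [0.  0.2 0. ] [ 1. -0.  0.  0.]
```

View pics/z17.png

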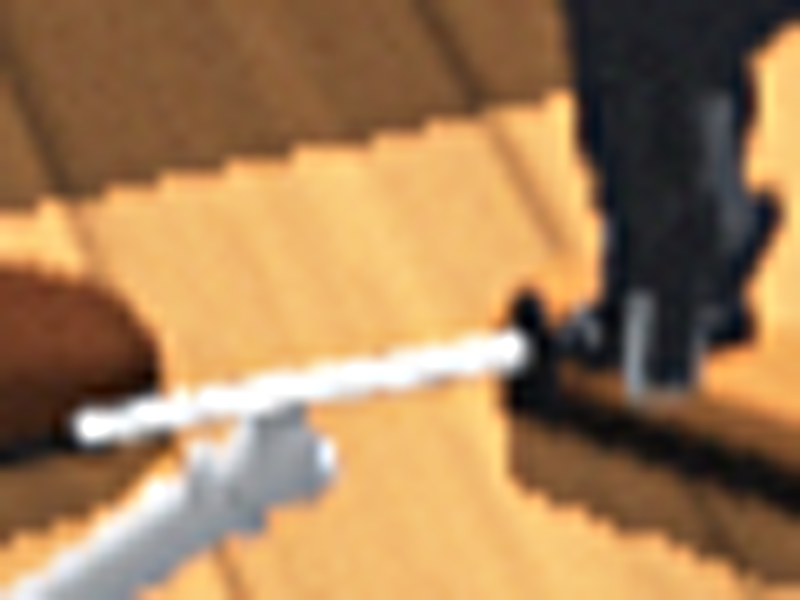

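```bash
cat >> h.py <<'E'
def blade(im,box):
    x0,x1,y0,y1=box; g=im[y0:y1,x0:x1].astype(int); m=(g.min(2)>205)
    ys,xs=np.where(m); p=np.c_[xs+x0,ys+y0].astype(np.float32)
    vx,vy,cx,cy=cv2.fitLine(p,cv2.DIST_HUBER,0,.01,.01).ravel(); d=(p-[cx,cy])@[vx,vy]
    return np.array([cx,cy])+np.array([vx,vy])*d.min(),np.array([cx,cy])+np.array([vx,vy])*d.max()
E
python3 -c "
from h import *
print(pitch((251.2,174),(284.2,168.2)))
im=cv2.imread('pics/side17.png'); a,b=blade(im,(249,286,165,177)); print(a,b,pitch(a,b))
im=cv2.imread('pics/side4.png'); a,b=blade(im,(265,305,138,152)); print(a,b)
"
```

```text
(array([502.9,  61.9, 165.4]), array([631.4,  56.3, 172.5]), np.float64(128.8), np.float64(3.1))
[251.00027 174.00131] [283.09607 167.47224] (array([502.2,  61.9, 165.5]), array([626.8,  56.5, 176.7]), np.float64(125.2), np.float64(5.1))
[270.01492 147.12692] [303.02872 143.24423]
```

```bash
python3 -m jog '[{"dx":0,"dy":0,"dz":3,"roll":0,"grip":10},{"dx":0,"dy":0,"dz":6,"roll":0,"grip":10},{"dx":0,"dy":0,"dz":6,"roll":0,"grip":10}]'; python3 - <<'E'
from h import *
np.set_printoptions(precision=1,suppress=True)
im=np.ascontiguousarray(camera('side')[:,:,::-1]); cv2.imwrite(f'pics/side18.png',im)
cv2.imwrite('pics/z18.png',cv2.resize(im[142:187,245:305],(800,600),interpolation=cv2.INTER_CUBIC))
s=read_state();print(np.array(s['tool_pos']),np.array(s['contact_force']),np.array(s['torque']),s['ee_rot'])
a,b=blade(im,(249,286,165,177)); print(a,b,pitch(a,b))
i4=cv2.imread('pics/side4.png'); a,b=blade(i4,(265,305,138,152)); T=[740.3,56.6,256];y=np.radians(-2.5)
t=onplane('side',a,T,y);c=onplane('side',b,T,y);print('bias',t,c,np.degrees(np.arctan2(c[2]-t[2],c[0]-t[0])))
E
```

```text
t: 19.25
tool_pos: [667.0, 54.7, 157.5]
ee_rot: [1.0, -0.022, 0.002, 0.002]
contact_force: [1.3, 0.3, 3.1]
gripper_width: 21.1
[667.   54.7 157.8] [ 1.5 -0.3  3. ] [0.  0.1 0. ] [ 1. -0.  0.  0.]
[251.  173.2] [283.  168.3] (array([502.3,  61.9, 169.3]), array([626.8,  56.5, 172.9]), np.float64(124.6), np.float64(1.6))
bias [573.9  63.9 273.1] [699.2  58.4 273. ] -0.07820160263065916
```

View pics/z18.png

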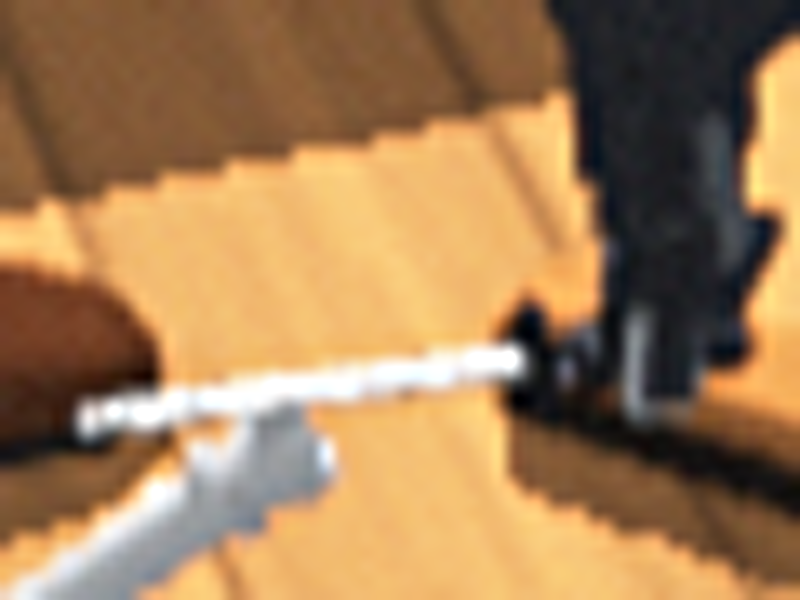

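```bash
python3 -m jog '[{"dx":0,"dy":0,"dz":0,"roll":0,"grip":10},{"dx":0,"dy":0,"dz":-5,"roll":0,"grip":10},{"dx":0,"dy":0,"dz":-15,"roll":0,"grip":10},{"dx":0,"dy":0,"dz":-30,"roll":0,"grip":10},{"dx":0,"dy":2,"dz":-45,"roll":0,"grip":10},{"dx":0,"dy":12,"dz":-55,"roll":0,"grip":10},{"dx":0,"dy":35,"dz":-60,"roll":0,"grip":10},{"dx":-3,"dy":65,"dz":-60,"roll":-3,"grip":10},{"dx":-6,"dy":100,"dz":-60,"roll":-7,"grip":10},{"dx":-8,"dy":135,"dz":-60,"roll":-12,"grip":10}]' 40
```

```text
t: 20.3
tool_pos: [652.7, -81.3, 219.7]
ee_rot: [0.996, 0.084, 0.002, 0.003]
contact_force: [-0.4, -0.3, -0.6]
gripper_width: 21.2
```

```bash
python3 -m jog '[{"dx":-9,"dy":36,"dz":0,"roll":-4,"grip":10},{"dx":-18,"dy":72,"dz":0,"roll":-8,"grip":10},{"dx":-27,"dy":108,"dz":3,"roll":-12,"grip":10},{"dx":-36,"dy":144,"dz":8,"roll":-12,"grip":10},{"dx":-44,"dy":178,"dz":16,"roll":-12,"grip":10},{"dx":-49,"dy":200,"dz":26,"roll":-12,"grip":10},{"dx":-53,"dy":213,"dz":38,"roll":-12,"grip":10},{"dx":-53,"dy":217,"dz":50,"roll":-12,"grip":10},{"dx":-53,"dy":217,"dz":62,"roll":-12,"grip":10},{"dx":-53,"dy":217,"dz":70,"roll":-12,"grip":10}]';  python3 -m jog '[{"dx":0,"dy":0,"dz":6,"roll":0,"grip":10},{"dx":0,"dy":0,"dz":11,"roll":0,"grip":10},{"dx":0,"dy":0,"dz":12,"roll":0,"grip":10},{"dx":0,"dy":0,"dz":12,"roll":0,"grip":10}]'; python3 - <<'E'
from h import *
np.set_printoptions(precision=1,suppress=True)
a=[]
for n,(x0,x1,y0,y1) in(('side',(240,340,210,310)),('top',(320,420,120,220))):
    im=camera(n)[:,:,::-1]; cv2.imwrite(f'pics/{n}19.png',im); a.append(cv2.resize(im[y0:y1,x0:x1],(400,400),interpolation=cv2.INTER_CUBIC))
cv2.imwrite('pics/z19.png',cv2.hconcat(a))
s=read_state();print(np.array(s['tool_pos']),np.array(s['contact_force']),np.degrees(tyaw()),s['t'])
E
```

```text
t: 21.3
tool_pos: [637.2, -302.7, 148.8]
ee_rot: [0.982, 0.189, 0.001, 0.002]
contact_force: [-0.3, 0.1, -0.7]
gripper_width: 21.2
t: 21.7
tool_pos: [637.5, -302.4, 137.0]
ee_rot: [0.982, 0.189, 0.001, 0.002]
contact_force: [0.6, 0.5, -0.7]
gripper_width: 21.5
[ 637.6 -302.8  137.7] [ 0.5  0.5 -0.8] 21.801640379581976 21.8
```

View pics/z19.png

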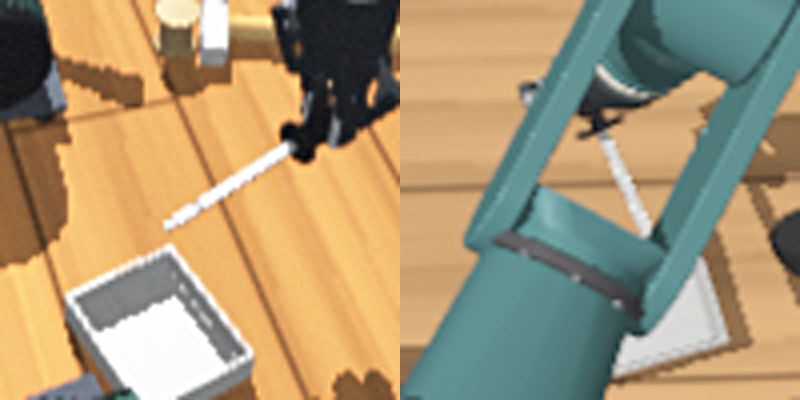

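```bash
python3 - <<'E'
from h import *
np.set_printoptions(precision=1,suppress=True)
im=cv2.imread('pics/side19.png'); a,b=blade(im,(280,314,242,269)); print(a,b,pitch(a,b)); print(pitch((281.6,267.2),(312.5,246.5)))
T=np.array(read_state()['tool_pos'])
# two-view collar z: top collar px
print(tri((314,245.5),(320+198/4,120+130/4)))
# change detection vs first pictures
for n in('side','top'):
    p=cv2.imread(f'pics/{n}0.png');q=cv2.imread(f'pics/{n}19.png'); d=cv2.absdiff(p,q).max(2)>60
    cv2.imwrite(f'pics/d_{n}.png',(d*255).astype(np.uint8))
cv2.imwrite('pics/d.png',cv2.resize(cv2.hconcat([cv2.imread('pics/d_side.png'),cv2.imread('pics/d_top.png')]),(800,300)))
cv2.imwrite('pics/full19.png',cv2.resize(cv2.hconcat([cv2.imread('pics/side19.png'),cv2.imread('pics/top19.png')]),(800,300)))
E
```

```text
[281.  266.1] [311.3 246.5] (array([ 483. , -364.6,  149.1]), array([ 595.8, -319.5,  151.8]), np.float64(121.6), np.float64(1.3))
(array([ 485.4, -363.7,  141.8]), array([ 600.9, -317.4,  148. ]), np.float64(124.6), np.float64(2.8))
(array([ 605. , -314.5,  147.8]), np.float64(2.884239585551774))
```

View pics/d.png

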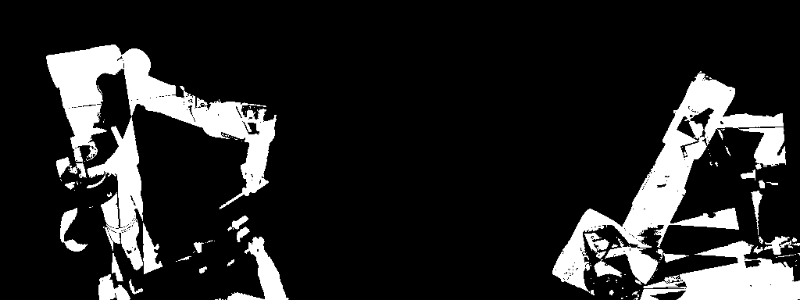

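View pics/full19.png

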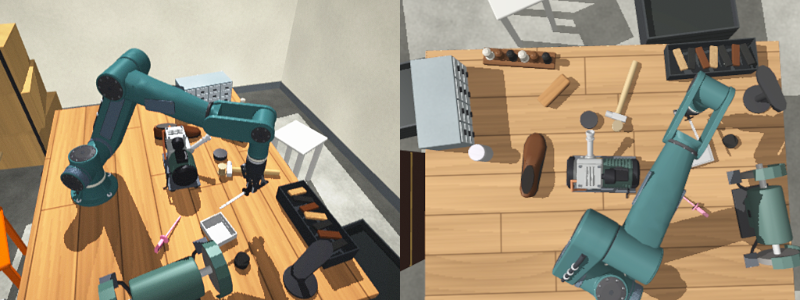

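```bash
python3 -m jog '[{"dx":0,"dy":0,"dz":0,"roll":0,"grip":10},{"dx":0,"dy":0,"dz":0,"roll":0,"grip":10},{"dx":0,"dy":0,"dz":0,"roll":0,"grip":10},{"dx":0,"dy":0,"dz":0,"roll":0,"grip":10},{"dx":0,"dy":0,"dz":0,"roll":0,"grip":10}]'; python3 - <<'E'
from h import *
np.set_printoptions(precision=2,suppress=True)
im=np.ascontiguousarray(camera('side')[:,:,::-1]); cv2.imwrite('pics/side20.png',im); s=read_state(); a,b=blade(im,(280,314,242,269)); print(pitch(a,b),np.array(s['qvel']),np.array(s['tool_pos']),s['gripper_width'],s['t'])
p=cv2.imread('pics/side0.png')
cv2.imwrite('pics/z20.png',cv2.resize(cv2.hconcat([p[255:325,245:335],im[255:325,245:335]]),(800,311),interpolation=cv2.INTER_CUBIC))
E
```

```text
t: 22.3
tool_pos: [637.6, -302.8, 137.7]
ee_rot: [0.982, 0.189, 0.001, 0.002]
contact_force: [-0.6, 0.5, -1.7]
gripper_width: 21.3
(array([ 482.8, -364.7,  149.4]), array([ 595.8, -319.5,  151.9]), np.float64(121.6), np.float64(1.2)) [0. 0. 0. 0. 0. 0.] [ 637.55 -302.79  137.59] 21.120002727857745 22.35
```

View pics/z20.png

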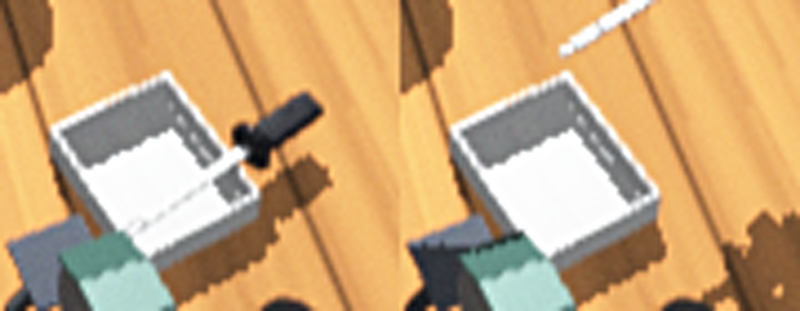

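The tray looks the same in both pictures: its corners are at zoomed (52,130), (165,72) and (258,195) on the left, and at the same places in the right half. The stick hangs above it, still and level, so I am handing in.

```bash
python3 -c "
from workcell import *
print(sign_off())"
```

```text
the job is handed in; nothing more can be done
None
```

I did the oil check as asked and handed it in at about 22 s, with the arm still holding the dipstick over the drip tray.

**What I did**
- I gripped the handle and lifted the stick off the tray.
- The jog moves cannot tilt the tool, so I tilted the stick within the pads. With its tip in the neck's funnel, I raised the handle to about 33–35°.
- I slid the stick down until the collar stopped on the rim. The axial push was about 6 N and the position no longer changed. It stayed there for about 1.4 s.
- I drew it straight out along the neck. I then levelled it by resting the blade on the top edge of the neck, at about 3–4 N, and carried it over the tray.

**Last checks**
- **Motion and contact:** joint speeds were zero and the force reading was within its noise of 1–2 N.
- **Position:** the tip is at about (483, -365) mm; I had measured the tray's centre as (480, -367).
- **Height:** the tip is 142–149 mm above the bench, depending on how the pixels are picked.
- **Level:** two ways of measuring gave the tip 1.2° and 2.8° below level. They disagree slightly, but neither shows it pointing up.
- **Surroundings:** the tray looks unmoved against the first picture. The difference images showed only the arm, its shadows and the stick, though the arm hides part of the tray from the top camera.

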